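# Clip the chuck key back onto its snap hook

## Task

Hang the drill's chuck key, the one with the steel eye, back on the snap hook of the key post: pick it up and push its eye against the sprung gate until the eye passes inside and the gate snaps shut behind it, then let go so that it hangs there freely, and wait until it has all but stopped swinging. Press with the eye, not with the gripper, and gently: the gate itself needs only about 5 N, so never lean on the hook harder than about 10 N. Leave the other things where they are.

Things in the scene. Friction and masses are not known exactly. Their poses are not given: they have to be found in the camera images.
- key: Chuck key with an eye, about 0.12 kg, lying flat. Black grip 80 long (x) x 16 wide (y) x 18 high (z): hold it here. 60 mm cross pin along y at x = -30, toothed tip to x = -74. At the other end a flat D-shaped eye of 5 mm steel wire, 9 mm above the underside, its opening 24 x 24 mm from x = +54.5 to +78.5. Origin: centre of the grip's underside; x towards the eye, z up as it lies.
- eye_bar (a point): Centre of the straight far bar of the key's eye, at (81, 0, 9) mm of key; the bar is 5 mm thick, 29 mm long along the key's y. This bar must pass the gate into the hook, so that the hook's nose stands through the eye. Put on with the key level, pointing to the stand's +x, lowered over the nose.
- stand: Fixed key post: base plate 150 x 130 x 12, column 22 mm thick, head block up to z = 260. From the head a snap hook reaches out to -x, at y = 0: an upward-open U of 8 mm round steel; free upright (nose) from x = -120 to -112, rear upright at x = -70; the mouth between them is closed by the gate. Origin: on the table, on the column's axis. The hook is adjustable: see mouth.
- mouth (a point): Nominal point at (-112, 0, 230) mm of the stand: the nose's inner face at the height of the shut gate's axis. The nose ends 8 mm above it, the hook's inner floor lies 25 mm below. But the clamp holds the hook, as one piece, up to 12 mm higher or lower and up to 6 mm farther out or in (stand's x) than this, differently each time and not measured: feel for gate and nose, or look.
- gate (a joint): Gate: 5 mm bar hinged at the rear upright, 40 mm long to the nose. 0 = shut (level); to 0.60 rad as its free end is pushed down; sprung shut: 2 N at its end when shut, 5 N far open. A bar 2 to 4 mm off the nose slips past its end 17 to 21 mm down; farther back, press the gate to 0.5 first, then draw the bar to the nose; drawn too early, it wedges. Then the gate springs back to 0.
- plain_key: Another chuck key of the same grip, cross pin and tip, but without an eye; stays where it is. Origin: centre of the underside of the grip.
- tape: Cardboard tape core, ring of 90 mm diameter, 25 mm high; stays where it is. Origin: centre of its underside.
- weight_a: Grey pattern weight, 75 x 150 x 38 mm, 1.6 kg; stays where it is.
- weight_b: Grey pattern weight, 75 x 150 x 38 mm, 1.6 kg; stays where it is.
- screwdriver: Screwdriver lying on the table; stays where it is.
- marker: Black marker, 16 mm thick, 146 mm long, lying; stays where it is.
- bottle: Closed plastic bottle, 64 mm diameter, 200 mm high, standing; stays where it is.

How it is judged:
By the outcome, as a careful person would: the job done as asked, in the order asked, and still so for the second after the job is handed in, with the robot touching nothing.
It also fails if it takes over 72 s, if anything falls off the work surface, if the arm or the gripper's body presses on something with over 40 N, if the wrist force passes 120 N, or if a joint passes its speed limit or range.

## Robot

A 6-joint arm with a two-finger parallel gripper is mounted at the origin on the work surface. World frame = base frame: x ahead of the robot, y to its left, z up, the work surface at z = 0. Lengths are in mm, angles in rad, forces in N, time in s.
With the tool pointing down it reaches from about 350 to 775 mm from the base axis. Payload 5.5 kg.
Tool frame: the origin (TCP) lies between the finger pads; the fingertips stand ctrl.nose_length ahead of it and the grasp point (between the pads) lies 2 mm behind it (ctrl.nose_length is the distance from the TCP to the fingertips, in mm); x points along the fingers, y is the direction in which the jaws open and shut, and the axes are right-handed (so a half turn about x gives the same grasp; the last joint's range is limited). The gripper opens to 85 mm and grips with 20 to 120 N. Pads are 22 mm wide; open, the fingers measure 114 mm over their backs; the gripper's body (76 mm by 85 mm) begins 54 mm behind the grasp point. The pads swing forward as they close: fully open they stand 13 mm farther back than shut.
Start: joints at [1.199, 0.313, 0.046, 1.304, 0, 1.431], TCP at [132.116, 559.656, 248.323] pointing down, gripper open.
Joint ranges: [-2.76, 2.76], [-0.86, 1.69], [-1.03, 1.26], [-2.2, 2.34], [-1.47, 1.5], [-3.14, 3.14]. Speed limits (rad/s): [2.57, 2.57, 3.14, 3.14, 3.14, 3.14].

## Interface

Orientations are given as a unit quaternion [x, y, z, w].
In Python, from plant import ctrl gives the robot as it stands.
- The arm moves only by the tool arm_command, never from a script. Its argument "commands" is a list of rows, each a list of 7 numbers: the closure, from -1 (fully open) to 1 (shut), so that 0 is half open, then the shift along the tool's x, y, z in mm, then the turn, a rotation vector about the tool's x, y, z in degrees. A call has 1 to 8 rows; each row is the pose to reach, as a shift and turn from the pose commanded when the call began, along the tool's axes at that moment; what a row does not reach only later rows make up. A row lasts 1/8 s, in which the tool goes at most 62.5 mm and 10.7 degrees, less where a joint would pass 70% of its speed; a pose out of reach is approached as far as the arm can. A call with a gripper value outside its range is refused whole. The fingers move at their own pace and stop on an object; "force" is the grip in N (left out, the last holds). Time passes only in rows, so rows that repeat a pose let the fingers close. It gives the time, the measured TCP pose, the force and the opening at its end, in the units of the state.
- ctrl.get_state(): the state, without advancing time (a new reading comes with each control period).
- ctrl.read_camera(name): name is "scene" or "top"; returns a dict with "color" (480x640x3 uint8, red, green, blue), "K" (3x3 intrinsics, pixels), "k1" (the pictures are not rectified: a ray, as slopes to the right and down, at radius r is drawn at 1 + k1 r^2 times it, then the intrinsics apply), "eye" and "rotation" of the camera in the world. Camera axes: x right, y down, z forward; pixel columns grow to the right and rows downward; lengths in mm; the calibration is good to about 2 mm. A picture is of the moment at which its call begins. There is no depth.
- ctrl.finish_job(): hands the job in, once; it reports no verdict.
The state is a dict: "time_s": time; "q": joint angles; "joint_vel": joint speeds; "joint_efforts": joint torques, N m; "position": TCP position; "orientation": TCP orientation; "contact_force": force on the tool from outside, world axes, zero at the start; "moment": the same for the moment, N m; "width": finger opening in mm.
Only numpy, scipy, OpenCV 4.12 (cv2) and the standard library are available. Lean on these libraries where they do the work, as an engineer would, in place of code of your own. Each camera call takes 0.05 s, during which the arm holds its last target.

## Working session

There is one attempt and no reset: what is moved stays moved. The work goes in short steps, Python scripts to look and compute and a tool call to move; the robot and the scene stay as the last step left them, time stands still between calls to the robot, and variables do not carry over. Pictures are saved under pics/ and viewed, and the job is handed in when it is done.

Besides the shell and the picture viewer there is one more tool, called as name(argument=value, ...) on one line, values as JSON. arm_command: Moves the arm, as the interface text tells. Its arguments: {"type":"object","properties":{"commands":{"type":"array","items":{"type":"array","items":{"type":"number"}}},"force":{"type":"number"}},"required":["commands"]}

```bash
ls; mkdir -p pics; python3 - <<'E'
from plant import ctrl
import cv2,numpy as np
s=ctrl.get_state();print(s, ctrl.nose_length)
for n in("scene","top"):
    c=ctrl.read_camera(n);cv2.imwrite(f"pics/{n}0.png",c["color"][:,:,::-1]);print(n,c["K"],c["k1"],c["eye"],c["rotation"])
E
```

```text
pics
{'time_s': 0.0, 'q': array([1.19939226e+00, 3.14004486e-01, 4.49815419e-02, 1.30359023e+00,
       1.22534797e-05, 1.43120997e+00]), 'joint_vel': array([ 1.41433063e-03,  7.98832419e-04, -2.93259968e-03,  2.31820013e-06,
        7.37518518e-04, -1.53935188e-04]), 'joint_efforts': array([ 9.62009690e-04, -4.80624390e+01,  2.98532152e+01,  1.90689712e-02,
        2.26275738e-04,  4.58361328e-06]), 'position': array([131.9289629 , 559.17292205, 247.40756032]), 'orientation': array([ 0.08115611,  0.7025284 , -0.08239692,  0.70219533]), 'contact_force': array([ 0.52876795, -0.33708769, -0.04742848]), 'moment': array([ 0.01350135, -0.0471671 , -0.0118953 ]), 'width': 85.81818447502577} 17.0
scene [[592.82808168   0.         331.08844391]
 [  0.         592.82808168 232.14101795]
 [  0.           0.           1.        ]] 0.06780100718045172 [1269.83375776 -268.48027265 1206.55487193] [ 0.78287629  0.54051278 -0.17363818 -0.2545593 ]
top [[520.69904902   0.         314.41967523]
 [  0.         520.69904902 233.7036997 ]
 [  0.           0.           1.        ]] 0.017723175373779827 [ 450.58456782    3.22495737 1491.9817467 ] [-0.69737449  0.71514999 -0.03385827  0.0329081 ]
```

View pics/scene0.png

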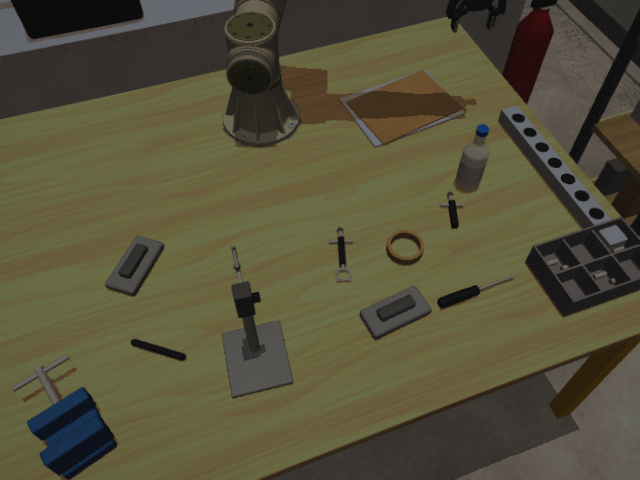

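View pics/top0.png

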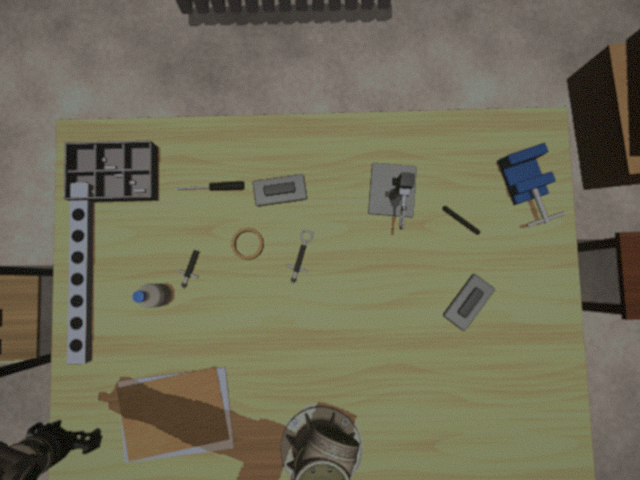

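The eyed key is at about (342,255) in the scene view and (300,258) in the top view. The stand is at (257,355) in the scene view and (393,190) in the top view, and the hook sticks out towards the robot. Next I'll zoom in.

```bash
cat > h.py <<'E'
import numpy as np,cv2
from scipy.spatial.transform import Rotation as R
from plant import ctrl
def cam(n): 
    c=ctrl.read_camera(n); c["R"]=R.from_quat(c["rotation"]).as_matrix() ; c["D"]=np.array([c["k1"],0,0,0,0.]); return c
def ray(c,px):
    u=cv2.undistortPoints(np.array([[px]],float),c["K"],c["D"])[0,0]
    d=c["R"]@np.array([u[0],u[1],1]); return np.array(c["eye"]),d/np.linalg.norm(d)
def plane(c,px,z):
    e,d=ray(c,px); return e+d*(z-e[2])/d[2]
def proj(c,P):
    P=np.atleast_2d(np.array(P,float)); r=c["R"].T
    return cv2.projectPoints(P,cv2.Rodrigues(r)[0],-r@np.array(c["eye"]),c["K"],c["D"])[0][:,0]
def tri(c1,p1,c2,p2):
    e1,d1=ray(c1,p1);e2,d2=ray(c2,p2)
    t=np.linalg.lstsq(np.stack([d1,-d2],1),e2-e1,rcond=None)[0]
    a=e1+t[0]*d1;b=e2+t[1]*d2; return (a+b)/2,np.linalg.norm(a-b)
def crop(c,x0,y0,w,h,s,f):
    im=c["color"][y0:y0+h,x0:x0+w,::-1]; im=cv2.resize(im,None,fx=s,fy=s,interpolation=cv2.INTER_CUBIC)
    im=cv2.convertScaleAbs(im,alpha=1.6)
    for i in range(0,w,10): cv2.putText(im,str(x0+i),(i*s,8),0,.3,(0,0,255),1);cv2.line(im,(i*s,10),(i*s,14),(0,0,255),1)
    for j in range(0,h,10): cv2.putText(im,str(y0+j),(0,j*s+4),0,.3,(0,0,255),1)
    cv2.imwrite(f,im)
E
python3 - <<'E'
from h import *
s=cam("scene");t=cam("top")
crop(s,210,235,100,75,8,"pics/s_hook.png")
crop(t,360,150,80,90,6,"pics/t_hook.png")
crop(s,320,220,70,70,8,"pics/s_key.png")
crop(t,270,220,70,70,8,"pics/t_key.png")
crop(s,210,310,100,90,6,"pics/s_base.png")
E
```

```text
(no output)
```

View pics/s_hook.png

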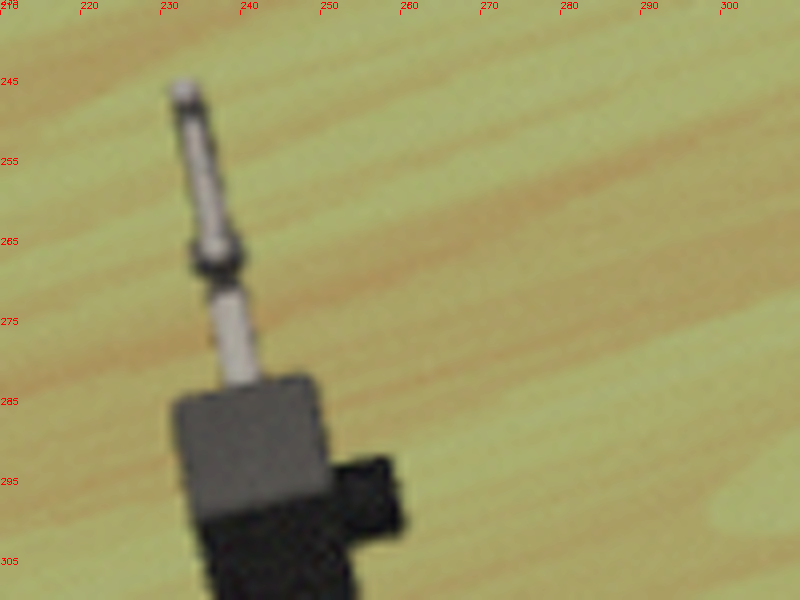

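View pics/t_hook.png

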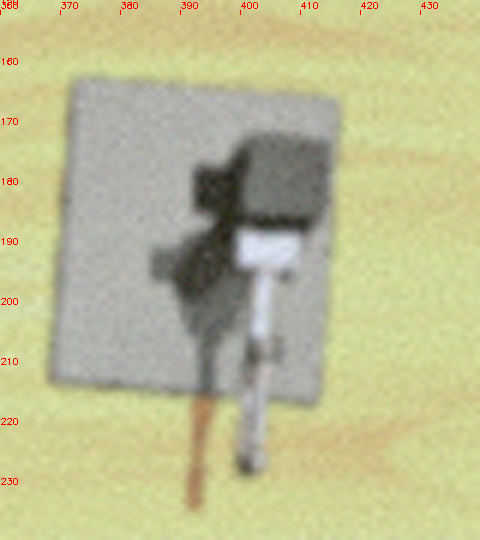

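View pics/s_key.png

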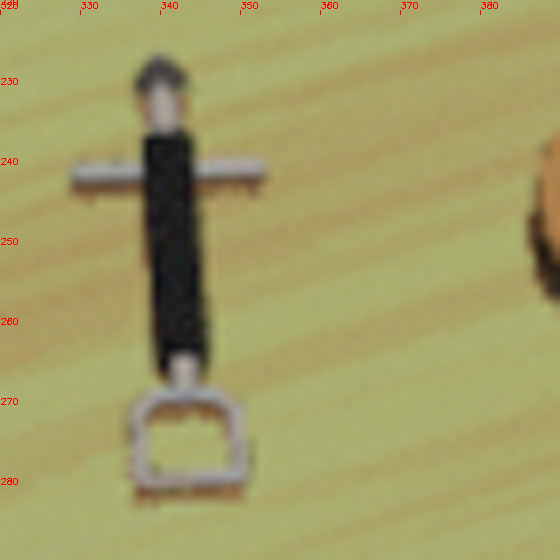

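View pics/t_key.png

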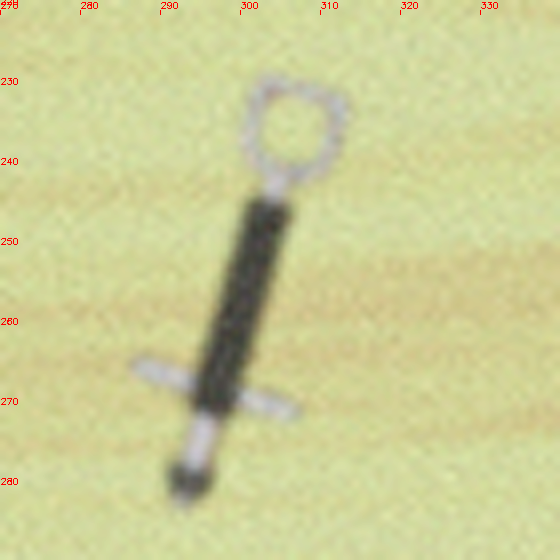

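View pics/s_base.png

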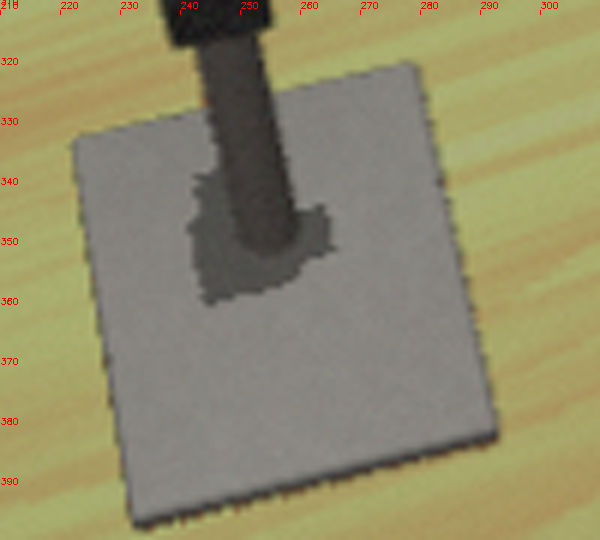

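```bash
python3 - <<'E'
from h import *
s=cam("scene");t=cam("top")
np.set_printoptions(precision=1,suppress=True)
bt=[(371.5,162.5),(416,166),(412.5,217.5),(368,213.5)]
bs=[(222.5,332.8),(278.5,319.8),(292.8,381.3),(232.5,396.5)] # near-left..
B=np.array([plane(t,p,12) for p in bt]);print(B,B.mean(0))
S=np.array([plane(s,p,12) for p in bs]);print(S,S.mean(0))
x=B[0]+B[1]-B[2]-B[3];print("yaw stand",np.degrees(np.arctan2(x[1],x[0])))
for a,b in[((1,0),(2,3))]:
  x=(S[3]+S[2]-S[0]-S[1]);print("yaw s",np.degrees(np.arctan2(x[1],x[0])))
for nm,a,b in[("nose",(233,246.3),(401,226.5)),("hinge",(237,267),(402.5,208.5))]:
  print(nm,tri(s,a,t,b),plane(s,a,238),plane(t,b,238))
# key, heights 9..; eye bar centre
for nm,a,b,z in[("bar",(343.5,280),(307.5,231.3),9),("gripend_eye",(342.7,265.3),(303.3,244.5),14),("gripend_tip",(341,236.8),(295.8,271),14),("pin+",(329.5,241.7),(287,265.5),9),("pin-",(352.5,241),(306,271.5),9),("tip",(340,228.5),(292.5,282),9)]:
  print(nm,tri(s,a,t,b),plane(s,a,z),plane(t,b,z))
E
```

```text
[[ 793.3 -170.7   12. ]
 [ 779.7 -298.7   12. ]
 [ 630.3 -282.3   12. ]
 [ 645.  -155.5   12. ]] [ 712.1 -226.8   12. ]
[[ 634.7 -279.    12. ]
 [ 648.3 -154.1   12. ]
 [ 795.5 -169.7   12. ]
 [ 781.9 -295.8   12. ]] [ 715.1 -224.7   12. ]
yaw stand -6.075395817936754
yaw s -6.3055557307090835
nose (array([ 581.3, -209.9,  240.2]), np.float64(0.7044249718317432)) [ 579.6 -210.1  238. ] [ 581.6 -210.   238. ]
hinge (array([ 626.2, -215.8,  233.5]), np.float64(0.7009517873275192)) [ 629.3 -215.7  238. ] [ 625.4 -215.4  238. ]
bar (array([599.3,  20.5,   5.8]), np.float64(2.9536603880215373)) [601.5  21.1   9. ] [598.5  19.1   9. ]
gripend_eye (array([561.5,  33.4,   7.8]), np.float64(2.8788077864343777)) [565.6  33.2  14. ] [560.5  31.9  14. ]
gripend_tip (array([486.6,  57.1,  15.4]), np.float64(4.849256191001573)) [486.4  59.8  14. ] [485.8  54.8  14. ]
pin+ (array([494.8,  54.2,  11.6]), np.float64(52.6188637828459)) [486.9  29.2   9. ] [502.2  79.7   9. ]
pin- (array([495.5,  54. ,  11.9]), np.float64(60.727438017124875)) [505.   83.1   9. ] [483.8  26.1   9. ]
tip (array([455.8,  67.1,   5.9]), np.float64(4.024235053863283)) [458.5  68.1   9. ] [455.1  65.1   9. ]
```

```bash
cat >> h.py <<'E'
np.set_printoptions(precision=2,suppress=True)
def move(p,yaw,pitchfix=True,cmd=None):
    """shift and turn in tool axes to reach TCP p with tool x down and jaws across heading yaw(deg)"""
    s=ctrl.get_state(); Rt=R.from_quat(s["orientation"])
    best=None
    for k in(0,180):
        a=np.radians(yaw+90+k); y=np.array([np.cos(a),np.sin(a),0]);x=np.array([0,0,-1.]);
        G=R.from_matrix(np.stack([x,y,np.cross(x,y)],1)); rv=np.degrees((Rt.inv()*G).as_rotvec())
        if best is None or np.linalg.norm(rv)<np.linalg.norm(best): best=rv
    print("shift",Rt.inv().apply(np.array(p)-s["position"]),"turn",best,"t",s["time_s"])
def st():
    s=ctrl.get_state(); print("t %.2f"%s["time_s"],"pos",s["position"],"F",s["contact_force"],"M",s["moment"],"w %.1f"%s["width"],"q",s["q"])
    m=R.from_quat(s["orientation"]).as_matrix();print(m)
E
python3 - <<'E'
from h import *
st(); move((545.4,38,100),-18)
E
```

```text
t 0.30 pos [132.05 559.47 248.  ] F [-0.44  0.74  1.01] M [ 0.03  0.02 -0.03] w 85.3 q [1.2  0.31 0.05 1.3  0.   1.43]
[[-0.    0.23  0.97]
 [-0.    0.97 -0.23]
 [-1.   -0.   -0.  ]]
shift [ 148.19 -412.47  522.12] turn [ 4.72 -0.    0.04] t 0.3
```

arm_command(commands=[[-1, 0, -50, 60, 0, 0, 0], [-1, 0, -100, 125, 1, 0, 0], [-1, 0, -148, 188, 2, 0, 0], [-1, 0, -196, 248, 3, 0, 0], [-1, 0, -244, 309, 4, 0, 0], [-1, 20, -292, 370, 4.7, 0, 0], [-1, 40, -340, 431, 4.7, 0, 0], [-1, 60, -388, 492, 4.7, 0, 0]], force=100)

```text
time_s: 1.3
position: [442.4, 168.6, 216.2]
orientation: [0.111, 0.698, -0.11, 0.699]
contact_force: [0.8, 1.1, 0.2]
width: 85.3
```

```bash
python3 - <<'E'
from h import *
st(); move((545.4,38,100),-18)
E
```

```text
t 1.30 pos [442.42 168.61 216.18] F [0.83 1.06 0.23] M [-0.01 -0.07  0.02] w 85.3 q [ 0.19  0.13 -0.27  1.17  0.    0.51]
[[ 0.    0.31  0.95]
 [ 0.    0.95 -0.31]
 [-1.    0.    0.  ]]
shift [116.26 -92.53 138.14] turn [ 0.01  0.07 -0.06] t 1.3
```

arm_command(commands=[[-1, 0, 0, 0, 0, 0, 0], [-1, 0, 0, 0, 0, 0, 0]])

```text
time_s: 1.55
position: [440.8, 170.3, 216.0]
orientation: [0.111, 0.699, -0.111, 0.698]
contact_force: [-0.4, -0.7, -0.0]
width: 85.0
```

```bash
python3 - <<'E'
from h import *
st(); move((545.4,38,60),-18)
E
```

```text
t 1.55 pos [440.76 170.26 215.97] F [-0.39 -0.69 -0.04] M [0.   0.03 0.01] w 85.0 q [ 0.2   0.13 -0.27  1.17  0.    0.51]
[[-0.    0.31  0.95]
 [ 0.    0.95 -0.31]
 [-1.   -0.   -0.  ]]
shift [155.82 -93.36 140.62] turn [-0.04 -0.06  0.  ] t 1.55
```

arm_command(commands=[[-1, 25, -30, 45, 0, 0, 0], [-1, 50, -60, 90, 0, 0, 0], [-1, 90, -93.5, 140.5, 0, 0, 0], [-1, 120, -93.5, 140.5, 0, 0, 0], [-1, 156, -93.5, 140.5, 0, 0, 0], [-1, 156, -93.5, 140.5, 0, 0, 0], [-1, 156, -93.5, 140.5, 0, 0, 0]])

```text
time_s: 2.42
position: [546.4, 39.4, 61.5]
orientation: [0.11, 0.698, -0.11, 0.699]
contact_force: [1.2, -0.3, -0.3]
width: 85.4
```

```bash
python3 - <<'E'
from h import *
st(); move((545.4,38,20),-18)
s=cam("scene");t=cam("top")
crop(s,290,170,100,100,6,"pics/s1.png");crop(t,260,200,90,90,6,"pics/t1.png")
E
```

```text
t 2.42 pos [546.42  39.41  61.51] F [ 1.23 -0.28 -0.31] M [-0.03  0.02  0.01] w 85.4 q [-0.07  0.39 -0.33  0.85  0.    0.24]
[[ 0.    0.31  0.95]
 [ 0.    0.95 -0.31]
 [-1.    0.    0.  ]]
shift [41.51 -1.68 -0.6 ] turn [ 0.15  0.08 -0.03] t 2.425
```

View pics/s1.png

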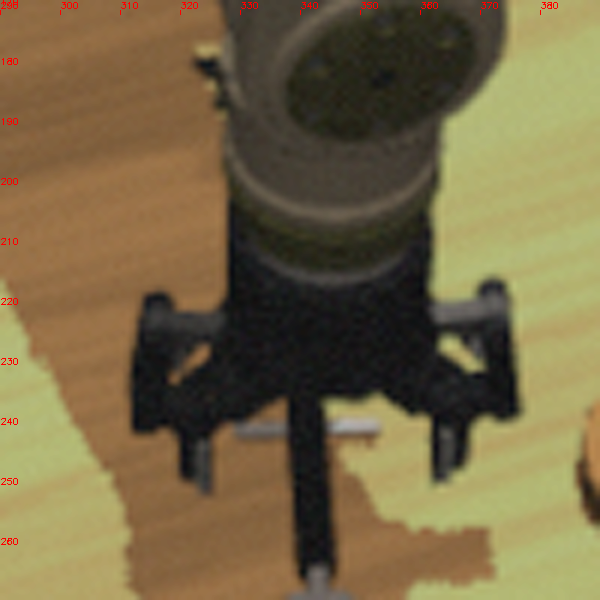

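View pics/t1.png

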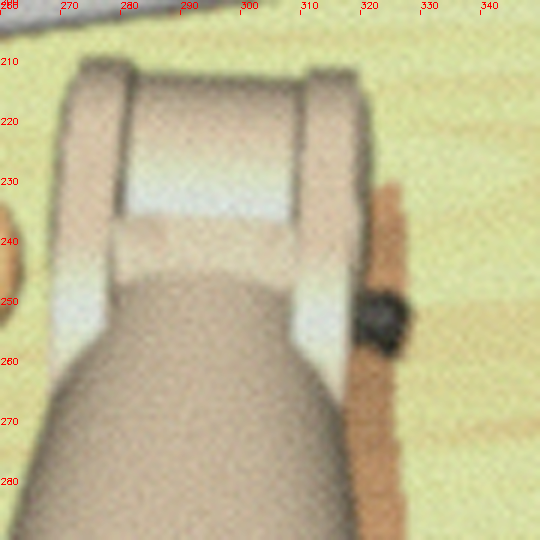

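The fingers (about (323,248) and (440/… 364,245) in the scene view) straddle the grip at (342,250), so the jaws are centred on the key. Descending.

arm_command(commands=[[-1, 20, -1, 0, 0, 0, 0], [-1, 38, -1, 0, 0, 0, 0], [-1, 40.5, -1, 0, 0, 0, 0], [-1, 40.5, -1, 0, 0, 0, 0], [0.2, 40.5, -1, 0, 0, 0, 0], [0.2, 40.5, -1, 0, 0, 0, 0], [0.4, 40.5, -1, 0, 0, 0, 0], [0.4, 40.5, -1, 0, 0, 0, 0]], force=40)

```text
time_s: 3.52
position: [545.7, 37.1, 19.6]
orientation: [0.111, 0.698, -0.11, 0.698]
contact_force: [-0.8, -0.2, 0.1]
width: 25.6
```

```bash
python3 - <<'E'
from h import *
st()
E
```

```text
t 3.52 pos [545.65  37.08  19.63] F [-0.85 -0.22  0.11] M [-0.03 -0.02 -0.03] w 25.6 q [-0.08  0.44 -0.38  0.76  0.    0.23]
[[ 0.    0.31  0.95]
 [ 0.    0.95 -0.31]
 [-1.    0.    0.  ]]
```

arm_command(commands=[[0.7, 0, 0, 0, 0, 0, 0], [1, 0, 0, 0, 0, 0, 0], [1, 0, 0, 0, 0, 0, 0], [1, 0, 0, 0, 0, 0, 0], [1, 0, 0, 0, 0, 0, 0]], force=100)

```text
time_s: 4.15
position: [545.8, 37.1, 20.0]
orientation: [0.111, 0.698, -0.11, 0.699]
contact_force: [-1.3, -0.4, 5.1]
width: 13.8
```

arm_command(commands=[[1, -10, 0, 0, 0, 0, 0], [1, -30, 0, 0, 0, 0, 0], [1, -60, 0, 0, 0, 0, 0], [1, -60, 0, 0, 0, 0, 0], [1, -60, 0, 0, 0, 0, 0]])

```text
time_s: 4.78
position: [545.2, 37.1, 79.0]
orientation: [0.111, 0.699, -0.111, 0.698]
contact_force: [-0.3, -0.7, -1.2]
width: 13.3
```

```bash
python3 - <<'E'
from h import *
st()
s=cam("scene");t=cam("top")
crop(s,290,170,100,100,6,"pics/s2.png");crop(t,260,200,90,90,6,"pics/t2.png")
E
```

```text
t 4.78 pos [545.24  37.11  78.99] F [-0.32 -0.72 -1.24] M [-0.02 -0.    0.02] w 13.3 q [-0.08  0.37 -0.31  0.89  0.    0.23]
[[-0.    0.31  0.95]
 [ 0.    0.95 -0.31]
 [-1.   -0.   -0.  ]]
```

View pics/s2.png

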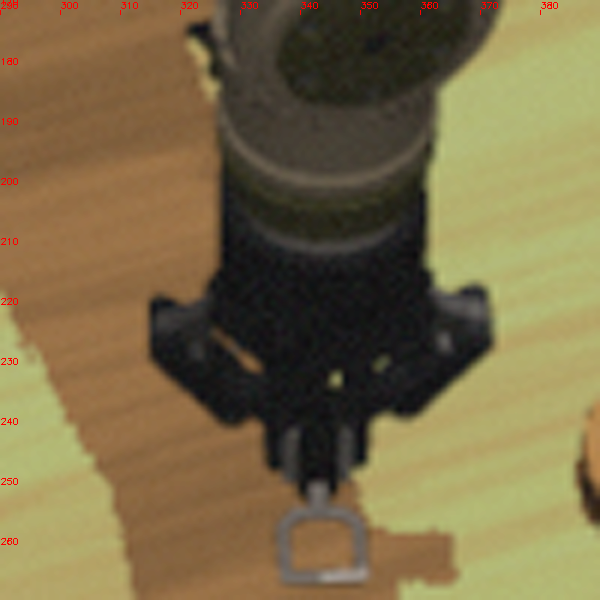

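The key is held: its eye is visible below the fingers, with the bar from (335,266) to (350,265). I'll measure where the bar sits relative to the TCP.

```bash
python3 - <<'E'
from h import *
s=cam("scene")
st_=ctrl.get_state();p=st_["position"]
for z in (64,68,72):
  L=plane(s,(335.2,266.2),z);Rr=plane(s,(350.3,265),z);m=(L+Rr)/2
  h=np.array([np.cos(np.radians(-18)),np.sin(np.radians(-18))]);d=(m-p)[:2]
  print(z,m,"along",d@h,"lat",-d[0]*h[1]+d[1]*h[0],"len",np.linalg.norm(L-Rr),"yaw",np.degrees(np.arctan2(*(Rr-L)[1::-1]))-90)
# expected from pose: bar = along 81-22~59
print(proj(s,[p[0]+59*h[0],p[1]+59*h[1],68]))
E
```

```text
64 [595.91  20.33  64.  ] along 53.96279897188255 lat -0.16932176826119694 len 34.70789932805741 yaw -15.311049770776023
68 [598.27  19.32  68.  ] along 56.51912972380278 lat -0.40185079238355215 len 34.586389542643 yaw -15.311049770775753
72 [600.63  18.31  72.  ] along 59.07546047572291 lat -0.634379816505966 len 34.46487975722873 yaw -15.311049770776023
[[343.   266.51]]
```

View pics/t2.png

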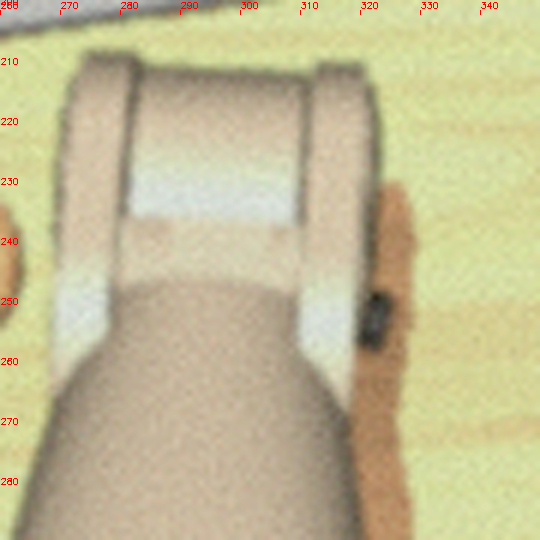

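```bash
python3 - <<'E'
from h import *
move((534.4,-205.2,290),-6.2)
E
```

```text
shift [-211.72 -233.79   64.6 ] turn [-11.78  -0.13   0.01] t 4.925
```

arm_command(commands=[[1, -50, 0, 0, 0, 0, 0], [1, -100, 0, 0, 0, 0, 0], [1, -150, 0, 0, -3, 0, 0], [1, -200, -20, 5, -6, 0, 0], [1, -211, -70, 20, -9, 0, 0], [1, -211, -125, 35, -11.8, 0, 0], [1, -211, -180, 50, -11.8, 0, 0], [1, -211, -234, 64.5, -11.8, 0, 0]])

```text
time_s: 5.92
position: [534.3, -207.0, 289.5]
orientation: [0.038, 0.706, -0.038, 0.706]
contact_force: [0.3, -0.5, -0.6]
width: 13.3
```

arm_command(commands=[[1, 0, 0, 0, 0, 0, 0], [1, 0, 0, 0, 0, 0, 0], [1, 0, 0, 0, 0, 0, 0]])

```text
time_s: 6.3
position: [534.7, -204.1, 290.2]
orientation: [0.038, 0.706, -0.037, 0.706]
contact_force: [-0.4, -0.2, -1.1]
width: 13.2
```

```bash
python3 - <<'E'
from h import *
st();move((534.4,-205.2,290),-6.2)
s=cam("scene");t=cam("top")
crop(s,200,200,100,75,8,"pics/s3.png");crop(t,350,160,100,90,7,"pics/t3.png")
E
```

```text
t 6.30 pos [ 534.72 -204.13  290.22] F [-0.4  -0.16 -1.09] M [ 0.03 -0.02  0.01] w 13.2 q [-0.51  0.3   0.13  1.4   0.   -0.4 ]
[[-0.    0.11  0.99]
 [ 0.    0.99 -0.11]
 [-1.    0.   -0.  ]]
shift [ 0.22 -1.09 -0.21] turn [ 0.11 -0.04 -0.04] t 6.3
```

View pics/s3.png

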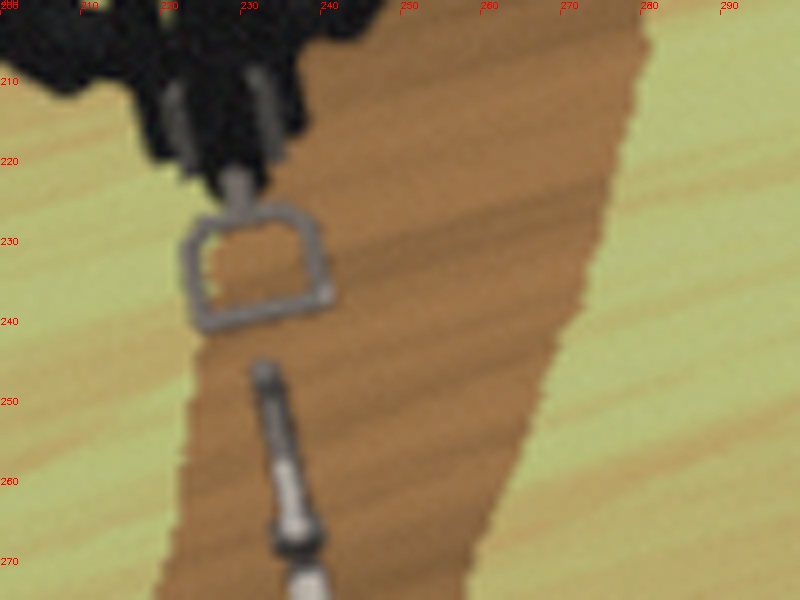

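View pics/t3.png

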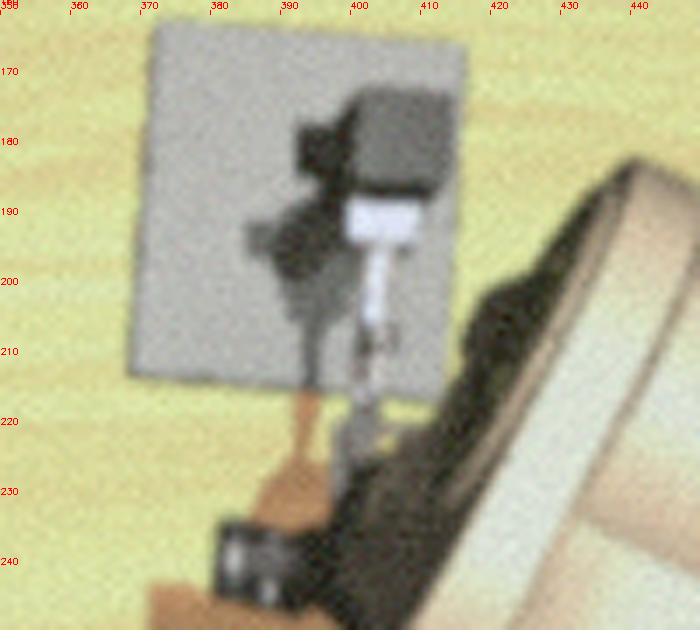

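```bash
python3 - <<'E'
from h import *
s=cam("scene");h=np.array([np.cos(np.radians(-6.2)),np.sin(np.radians(-6.2)),0])
p=ctrl.get_state()["position"]
for a in(55,57,59,61): print(a,proj(s,p+a*h-[0,0,11]))
N=np.array([579.6,-210.1,238]);print("nose",proj(s,[N,N+10*h,N+[0,0,10]]))
for z in(277,279,281): print(z,(plane(s,(233,238.6),z)-p))
E
```

```text
55 [[231.56 237.99]]
57 [[231.73 238.81]]
59 [[231.89 239.64]]
61 [[232.06 240.47]]
nose [[233.01 246.31]
 [233.82 250.36]
 [232.35 243.42]]
277 [ 55.09  -3.59 -13.66]
279 [ 56.56  -3.72 -11.66]
281 [58.02 -3.85 -9.66]
```

arm_command(commands=[[1, 8, -2, 0, 0, 0, 0], [1, 20, -2, 0, 0, 0, 0], [1, 28, -2, 0, 0, 0, 0], [1, 32, -2, 0, 0, 0, 0], [1, 34, -2, 0, 0, 0, 0], [1, 34, -2, 0, 0, 0, 0]])

```text
time_s: 7.2
position: [534.6, -207.5, 256.6]
orientation: [0.038, 0.706, -0.038, 0.706]
contact_force: [0.2, 0.9, -1.6]
width: 13.7
```

```bash
python3 - <<'E'
from h import *
st()
s=cam("scene")
crop(s,200,210,100,75,8,"pics/s4.png")
E
```

```text
t 7.20 pos [ 534.56 -207.47  256.58] F [ 0.2   0.86 -1.59] M [-0.   -0.01 -0.04] w 13.7 q [-0.51  0.31  0.06  1.32  0.   -0.4 ]
[[ 0.    0.11  0.99]
 [ 0.    0.99 -0.11]
 [-1.    0.    0.  ]]
```

View pics/s4.png

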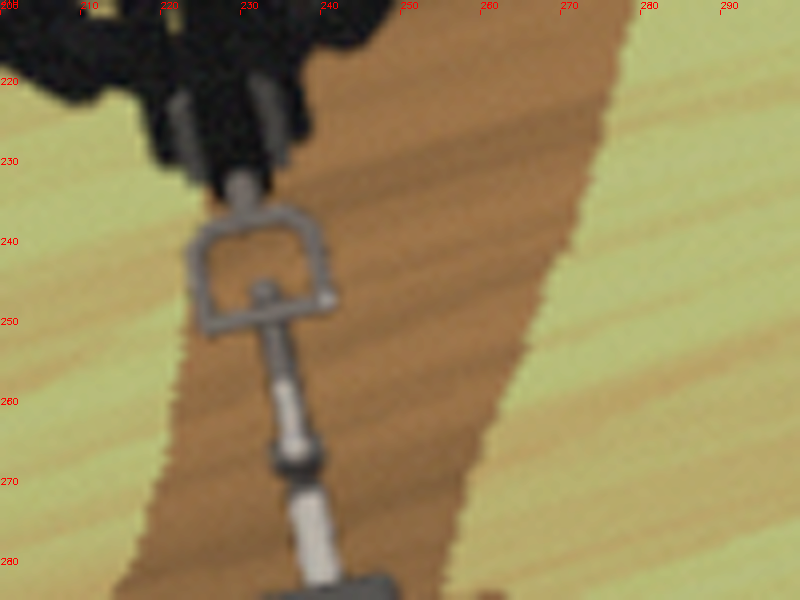

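The nose top at (232,246) is inside the eye outline and just ahead of the bar at (233,248), centred sideways. I'll lower in small steps and feel for the gate.

arm_command(commands=[[1, 2, 0, 0, 0, 0, 0], [1, 4, 0, 0, 0, 0, 0], [1, 4, 0, 0, 0, 0, 0]])

```text
time_s: 7.62
position: [534.7, -207.5, 252.8]
orientation: [0.038, 0.706, -0.038, 0.706]
contact_force: [-0.5, -0.8, 0.9]
width: 13.5
```

arm_command(commands=[[1, 1, 0, 0, 0, 0, 0], [1, 2, 0, 0, 0, 0, 0], [1, 2, 0, 0, 0, 0, 0]])

```text
time_s: 8.0
position: [534.6, -207.4, 250.6]
orientation: [0.038, 0.706, -0.038, 0.706]
contact_force: [-0.3, 0.1, 1.9]
width: 13.3
```

arm_command(commands=[[1, 1, 0, 0, 0, 0, 0], [1, 2, 0, 0, 0, 0, 0], [1, 2, 0, 0, 0, 0, 0]])

```text
time_s: 8.38
position: [534.6, -207.4, 248.5]
orientation: [0.038, 0.706, -0.038, 0.706]
contact_force: [0.0, -0.0, 1.7]
width: 13.5
```

```bash
python3 - <<'E'
from h import *
st()
s=cam("scene")
crop(s,215,225,40,40,15,"pics/s5.png")
p=ctrl.get_state()["position"];h=np.array([np.cos(np.radians(-6.2)),np.sin(np.radians(-6.2)),0])
print(proj(s,p+57*h-[0,0,11]))
E
```

```text
t 8.38 pos [ 534.59 -207.42  248.49] F [ 0.05 -0.02  1.72] M [-0.01 -0.19 -0.02] w 13.5 q [-0.51  0.31  0.04  1.3   0.   -0.4 ]
[[ 0.    0.11  0.99]
 [ 0.    0.99 -0.11]
 [-1.    0.    0.  ]]
[[232.9  251.52]]
```

View pics/s5.png

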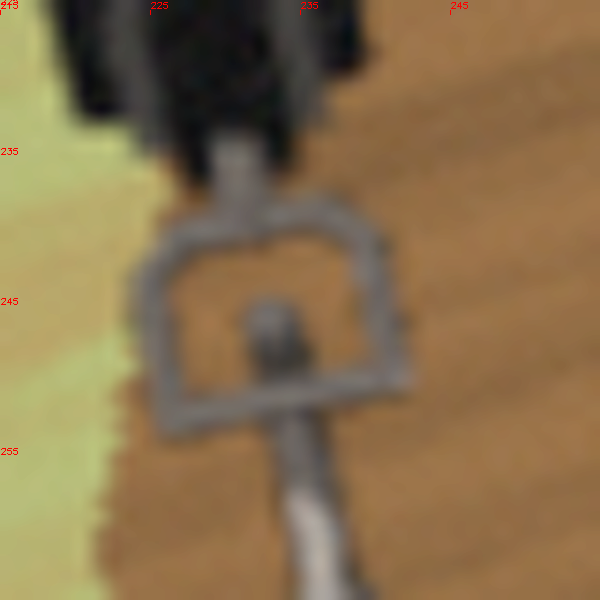

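The bar is at (233,251), behind the nose top at (233,246). The force is soft, about 3 N, so it is pressing the gate. I'll rise to light contact, then feel for the nose.

arm_command(commands=[[1, -2, 0, 0, 0, 0, 0], [1, -4.5, 0, 0, 0, 0, 0], [1, -4.5, 0, 0, 0, 0, 0]])

```text
time_s: 8.8
position: [534.5, -207.3, 253.0]
orientation: [0.038, 0.706, -0.038, 0.706]
contact_force: [0.2, -0.5, 0.5]
width: 13.4
```

arm_command(commands=[[1, 0, 0, -1, 0, 0, 0], [1, 0, 0, -2, 0, 0, 0], [1, 0, 0, -2, 0, 0, 0]])

```text
time_s: 9.18
position: [532.1, -207.1, 252.9]
orientation: [0.038, 0.706, -0.038, 0.706]
contact_force: [-0.5, -0.1, -0.3]
width: 13.4
```

arm_command(commands=[[1, 0, 0, -1, 0, 0, 0], [1, 0, 0, -1, 0, 0, 0]])

```text
time_s: 9.43
position: [531.6, -207.0, 252.9]
orientation: [0.038, 0.706, -0.038, 0.706]
contact_force: [0.1, -0.2, -0.0]
width: 13.6
```

arm_command(commands=[[1, 0, 0, -1, 0, 0, 0], [1, 0, 0, -1, 0, 0, 0]])

```text
time_s: 9.68
position: [531.2, -207.0, 253.0]
orientation: [0.038, 0.706, -0.038, 0.707]
contact_force: [4.5, -0.5, -2.1]
width: 13.2
```

The nose was felt at TCP x of about 531.4 (4.5 N). I'll back off to a 3 mm gap and press down.

arm_command(commands=[[1, 0, 0, 2, 0, 0, 0], [1, 0, 0, 3.8, 0, 0, 0], [1, 0, 0, 3.8, 0, 0, 0], [1, 0, 0, 3.8, 0, 0, 0]])

```text
time_s: 10.18
position: [534.3, -207.4, 253.1]
orientation: [0.038, 0.706, -0.038, 0.706]
contact_force: [-0.1, 0.2, 1.3]
width: 13.0
```

arm_command(commands=[[1, 2, 0, 0, 0, 0, 0], [1, 4, 0, 0, 0, 0, 0], [1, 6, 0, 0, 0, 0, 0], [1, 8, 0, 0, 0, 0, 0], [1, 8, 0, 0, 0, 0, 0]])

```text
time_s: 10.8
position: [534.5, -207.4, 245.0]
orientation: [0.038, 0.706, -0.038, 0.706]
contact_force: [-0.2, 0.4, 2.4]
width: 13.2
```

arm_command(commands=[[1, 1.5, 0, 0, 0, 0, 0], [1, 3, 0, 0, 0, 0, 0], [1, 4, 0, 0, 0, 0, 0], [1, 4, 0, 0, 0, 0, 0]])

```text
time_s: 11.3
position: [534.6, -207.5, 241.2]
orientation: [0.038, 0.706, -0.038, 0.706]
contact_force: [0.3, -0.3, 1.7]
width: 13.7
```

arm_command(commands=[[1, 1, 0, 0, 0, 0, 0], [1, 2, 0, 0, 0, 0, 0], [1, 3, 0, 0, 0, 0, 0], [1, 3, 0, 0, 0, 0, 0]])

```text
time_s: 11.8
position: [534.1, -207.3, 237.9]
orientation: [0.038, 0.706, -0.038, 0.706]
contact_force: [-0.3, 0.1, 2.6]
width: 13.4
```

arm_command(commands=[[1, 1, 0, 0, 0, 0, 0], [1, 2, 0, 0, 0, 0, 0], [1, 2, 0, 0, 0, 0, 0]])

```text
time_s: 12.18
position: [534.1, -207.3, 235.9]
orientation: [0.038, 0.706, -0.038, 0.706]
contact_force: [-0.6, -0.6, 2.2]
width: 13.3
```

arm_command(commands=[[1, 1, 0, 0, 0, 0, 0], [1, 2, 0, 0, 0, 0, 0], [1, 2, 0, 0, 0, 0, 0]])

```text
time_s: 12.55
position: [533.8, -207.2, 233.7]
orientation: [0.038, 0.707, -0.038, 0.706]
contact_force: [-2.8, -0.2, 2.1]
width: 13.5
```

```bash
python3 - <<'E'
from h import *
st()
s=cam("scene")
crop(s,215,230,40,40,15,"pics/s6.png")
E
```

```text
t 12.55 pos [ 533.77 -207.2   233.66] F [-2.81 -0.19  2.13] M [-0.03  0.12 -0.01] w 13.5 q [-0.51  0.31  0.01  1.27 -0.   -0.4 ]
[[-0.    0.11  0.99]
 [ 0.    0.99 -0.11]
 [-1.    0.   -0.  ]]
```

View pics/s6.png

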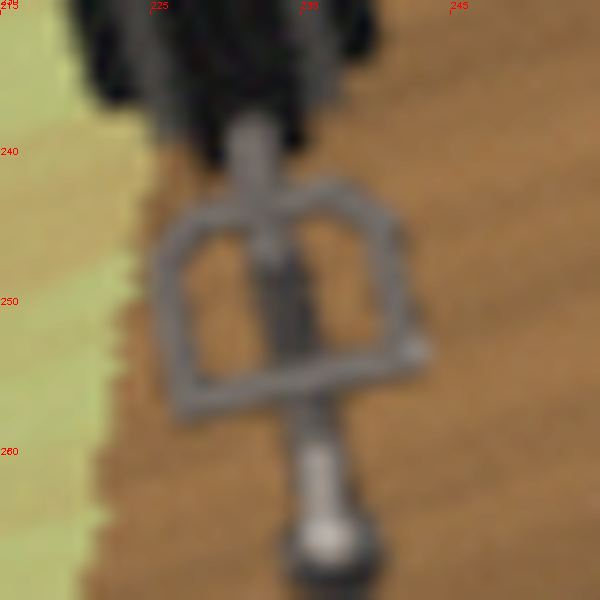

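The nose is inside the eye and the bar is at (234,255). Fx has gone to -2.8 N, so the gate's end is now pushing the bar sideways and it is about to slip past.

arm_command(commands=[[1, 0.7, 0, -0.5, 0, 0, 0], [1, 1.5, 0, -0.5, 0, 0, 0], [1, 1.5, 0, -0.5, 0, 0, 0]])

```text
time_s: 12.98
position: [533.2, -207.1, 232.1]
orientation: [0.038, 0.707, -0.038, 0.706]
contact_force: [-3.5, 0.5, 3.0]
width: 12.8
```

arm_command(commands=[[1, 0.7, 0, 0, 0, 0, 0], [1, 1.2, 0, 0, 0, 0, 0], [1, 1.2, 0, 0, 0, 0, 0]])

```text
time_s: 13.35
position: [533.5, -207.2, 231.1]
orientation: [0.038, 0.706, -0.038, 0.706]
contact_force: [-5.2, 0.5, 1.2]
width: 13.1
```

```bash
python3 - <<'E'
from h import *
st()
s=cam("scene")
crop(s,215,230,40,40,15,"pics/s7.png")
E
```

```text
t 13.35 pos [ 533.47 -207.17  231.07] F [-5.23  0.48  1.19] M [0.04 0.68 0.  ] w 13.1 q [-0.51  0.31  0.    1.26 -0.   -0.4 ]
[[-0.    0.11  0.99]
 [ 0.    0.99 -0.11]
 [-1.    0.   -0.  ]]
```

View pics/s7.png

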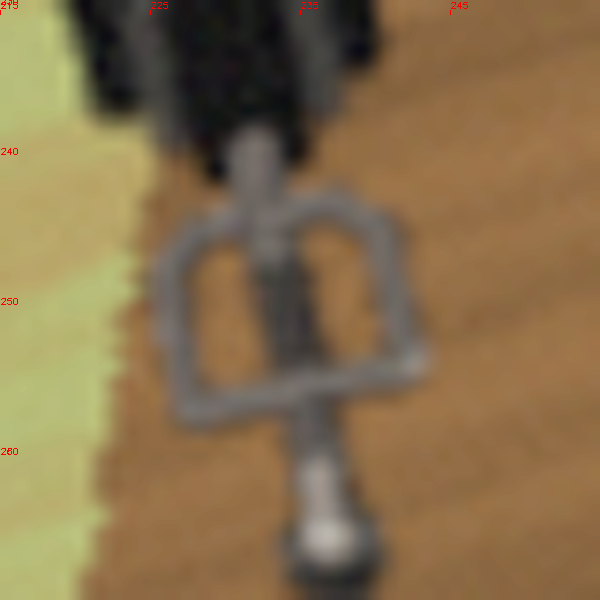

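arm_command(commands=[[1, 0, 0, -1, 0, 0, 0], [1, 0, 0, -2, 0, 0, 0], [1, 0, 0, -2, 0, 0, 0]])

```text
time_s: 13.78
position: [532.3, -207.2, 231.3]
orientation: [0.038, 0.706, -0.038, 0.706]
contact_force: [-1.1, 0.5, -1.9]
width: 13.5
```

```bash
python3 - <<'E'
from h import *
st()
E
```

```text
t 13.78 pos [ 532.35 -207.18  231.32] F [-1.13  0.52 -1.88] M [-0.01 -0.09  0.03] w 13.5 q [-0.51  0.31  0.    1.26  0.   -0.4 ]
[[ 0.    0.11  0.99]
 [-0.    0.99 -0.11]
 [-1.    0.    0.  ]]
```

The forces are back to the bare key weight. I'll check that the gate is shut by rising 9 mm inside the hook; if the bar were still on top of the gate, I'd see about +3 N.

arm_command(commands=[[1, -2, 0, 0, 0, 0, 0], [1, -4, 0, 0, 0, 0, 0], [1, -6, 0, 0, 0, 0, 0], [1, -8, 0, 0, 0, 0, 0], [1, -8, 0, 0, 0, 0, 0]])

```text
time_s: 14.4
position: [531.9, -207.1, 239.6]
orientation: [0.038, 0.706, -0.038, 0.706]
contact_force: [0.3, -0.4, -1.1]
width: 13.5
```

arm_command(commands=[[1, -1, 0, 0, 0, 0, 0], [1, -2, 0, 0, 0, 0, 0], [1, -2, 0, 0, 0, 0, 0]])

```text
time_s: 14.78
position: [531.9, -207.1, 241.4]
orientation: [0.038, 0.706, -0.038, 0.706]
contact_force: [-0.1, 0.4, -1.1]
width: 13.3
```

```bash
python3 - <<'E'
from h import *
st()
s=cam("scene")
crop(s,215,230,40,40,15,"pics/s8.png")
E
```

```text
t 14.78 pos [ 531.87 -207.1   241.4 ] F [-0.15  0.35 -1.11] M [ 0.02 -0.07 -0.05] w 13.3 q [-0.51  0.31  0.02  1.28  0.   -0.4 ]
[[ 0.    0.11  0.99]
 [ 0.    0.99 -0.11]
 [-1.    0.    0.  ]]
```

View pics/s8.png

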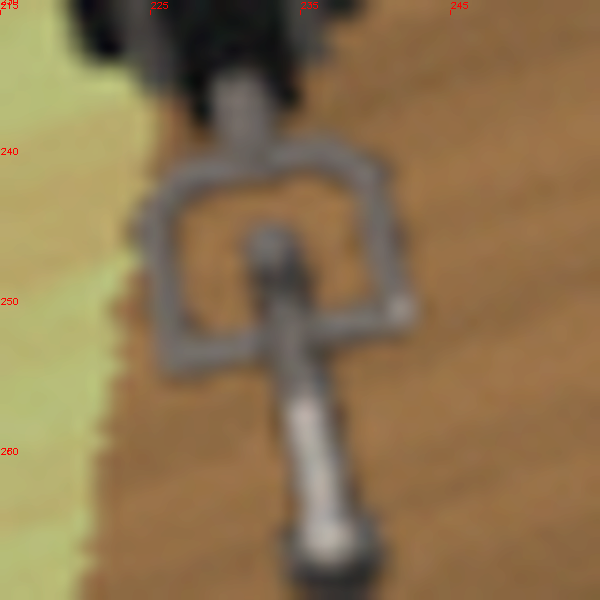

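The bar is now under the light gate rod at (234,251), with the rod drawn over it. The force is only the key's weight, so the gate has snapped shut behind the eye. To cut the swing, I'll lower the bar near the hook floor and tilt the key about its bar before letting go.

arm_command(commands=[[1, 2, 0, 1, 0, 0, 0], [1, 4, 0, 2.5, 0, 0, 0], [1, 7, 0, 3, 0, 0, 0], [1, 10, 0, 3, 0, 0, 0], [1, 10, 0, 3, 0, 0, 0], [1, 10, 0, 3, 0, 0, 0]])

```text
time_s: 15.58
position: [534.8, -207.4, 231.4]
orientation: [0.038, 0.706, -0.038, 0.706]
contact_force: [0.1, 0.3, -1.0]
width: 13.3
```

```bash
python3 - <<'E'
from h import *
st()
b=np.array([11,0,57])
for a in range(5,85,5):
    print(a,b-R.from_rotvec([0,-a,0],degrees=True).apply(b))
E
```

```text
t 15.57 pos [ 534.81 -207.42  231.36] F [ 0.11  0.26 -0.97] M [ 0.03 -0.1  -0.06] w 13.3 q [-0.51  0.32  0.01  1.26  0.   -0.4 ]
[[ 0.    0.11  0.99]
 [ 0.    0.99 -0.11]
 [-1.    0.    0.  ]]
5 [ 5.01  0.   -0.74]
10 [10.07  0.   -1.04]
15 [15.13  0.   -0.9 ]
20 [20.16  0.   -0.32]
25 [25.12  0.    0.69]
30 [29.97  0.    2.14]
35 [34.68  0.    4.  ]
40 [39.21  0.    6.26]
45 [43.53  0.    8.92]
50 [47.59  0.   11.93]
55 [51.38  0.   15.3 ]
60 [54.86  0.   18.97]
65 [58.01  0.   22.94]
70 [60.8   0.   27.17]
75 [63.21  0.   31.62]
80 [65.22  0.   36.27]
```

arm_command(commands=[[1, 5, 0, -0.7, 0, -5, 0], [1, 10, 0, -1, 0, -10, 0], [1, 15, 0, -0.9, 0, -15, 0], [1, 20.2, 0, -0.3, 0, -20, 0], [1, 20.2, 0, -0.3, 0, -20, 0]])

```text
time_s: 16.2
position: [532.3, -206.5, 210.1]
orientation: [0.032, 0.574, -0.044, 0.817]
contact_force: [0.3, 0.3, -1.9]
width: 13.7
```

```bash
python3 - <<'E'
from h import *
st()
E
```

```text
t 16.20 pos [ 532.33 -206.46  210.14] F [ 0.32  0.32 -1.87] M [ 0.03  0.37 -0.  ] w 13.7 q [-0.59  0.08 -0.4   0.78  0.16 -0.46]
[[ 0.34  0.11  0.93]
 [-0.04  0.99 -0.1 ]
 [-0.94  0.    0.34]]
```

arm_command(commands=[[1, -0.2, 0, 2.2, 0, 0, 0], [1, -0.2, 0, 2.2, 0, 0, 0]])

```text
time_s: 16.45
position: [537.9, -208.3, 213.1]
orientation: [0.03, 0.572, -0.044, 0.818]
contact_force: [-0.3, 0.4, -1.7]
width: 13.4
```

```bash
python3 - <<'E'
from h import *
st()
s=cam("scene")
crop(s,205,220,60,60,10,"pics/s9.png")
E
```

```text
t 16.45 pos [ 537.88 -208.27  213.13] F [-0.27  0.44 -1.72] M [0.05 0.38 0.01] w 13.4 q [-0.59  0.08 -0.39  0.78  0.16 -0.45]
[[ 0.34  0.11  0.93]
 [-0.04  0.99 -0.1 ]
 [-0.94 -0.    0.34]]
```

View pics/s9.png

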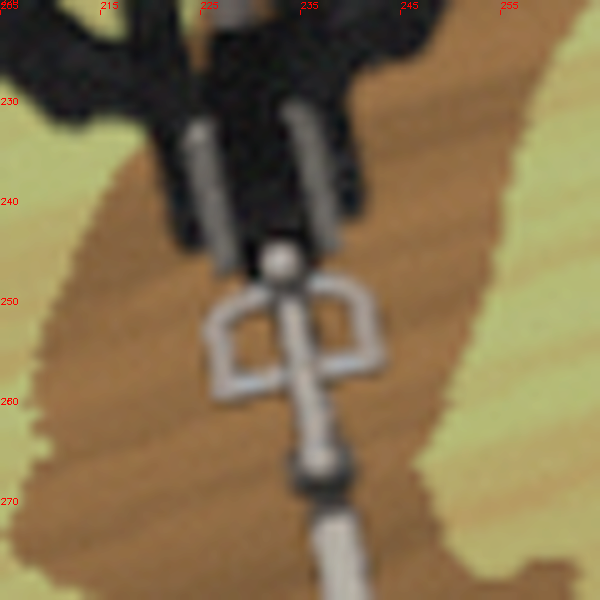

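The gate is clearly shut over the eye's bar at (234,257), with the nose at (232,246) inside the eye. Forces are near zero, so I'll keep tilting.

arm_command(commands=[[1, 5, 0, -2, 0, -5, 0], [1, 10, 0, -3, 0, -10, 0], [1, 15.2, 0, -2.9, 0, -15, 0], [1, 20.2, 0, -2.3, 0, -20, 0], [1, 20.2, 0, -2.3, 0, -20, 0], [1, 20.2, 0, -2.3, 0, -20, 0]])

```text
time_s: 17.25
position: [542.0, -208.7, 193.2]
orientation: [0.023, 0.422, -0.049, 0.905]
contact_force: [0.5, -0.1, -1.1]
width: 13.5
```

```bash
cat >> h.py <<'E'
def bar():
    s=ctrl.get_state();Rt=R.from_quat(s["orientation"]);print("bar",s["position"]+Rt.apply([11,0,57]),"toolx down-tilt",np.degrees(np.arcsin(-Rt.as_matrix()[2,0])))
E
python3 - <<'E'
from h import *
st();bar()
E
```

```text
t 17.25 pos [ 542.03 -208.74  193.2 ] F [ 0.47 -0.13 -1.09] M [0.02 0.61 0.01] w 13.5 q [-0.68 -0.05 -0.77  0.24  0.35 -0.46]
[[ 0.64  0.11  0.76]
 [-0.07  0.99 -0.08]
 [-0.77 -0.    0.64]]
bar [ 592.48 -214.19  221.39] toolx down-tilt 50.02417163506003
```

arm_command(commands=[[1, 4, 0, -1, 0, -3, 0], [1, 8, 0, -2, 0, -6, 0], [1, 12.4, 0, -2.9, 0, -10, 0], [1, 12.4, 0, -2.9, 0, -10, 0], [1, 12.4, 0, -2.9, 0, -10, 0]])

```text
time_s: 17.88
position: [547.9, -209.4, 182.0]
orientation: [0.018, 0.342, -0.051, 0.938]
contact_force: [0.8, -0.5, -0.5]
width: 13.3
```

```bash

python3 - <<'E'
from h import *
st();bar()
s=cam("scene");crop(s,195,210,80,70,9,"pics/s10.png")
E
```

```text
t 17.88 pos [ 547.92 -209.45  181.98] F [ 0.8  -0.47 -0.47] M [0.09 0.81 0.04] w 13.3 q [-0.72 -0.05 -0.95 -0.1   0.46 -0.43]
[[ 0.76  0.11  0.64]
 [-0.08  0.99 -0.07]
 [-0.64 -0.    0.77]]
bar [ 592.74 -214.27  218.56] toolx down-tilt 40.016543575609035
```

View pics/s10.png

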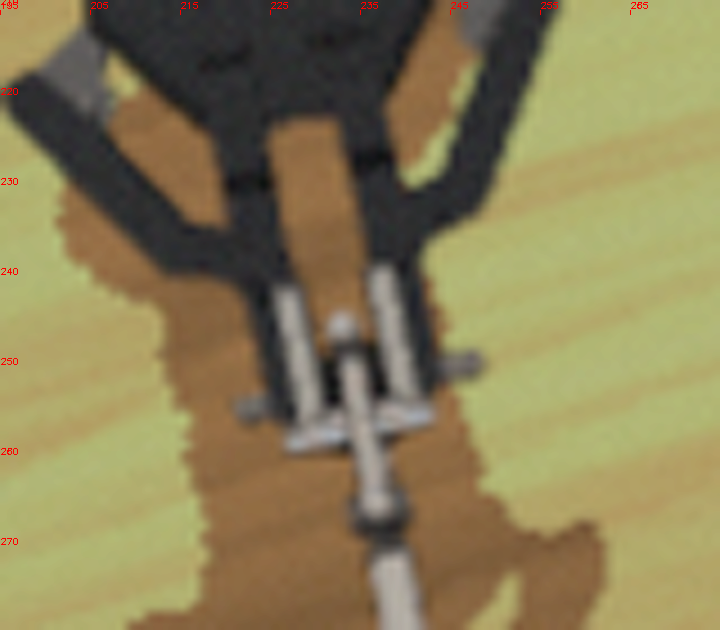

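The key is tilted 50° and the bar is inside the closed hook. Releasing and pulling straight back.

arm_command(commands=[[0.3, 0, 0, 0, 0, 0, 0], [-0.2, 0, 0, 0, 0, 0, 0], [-0.2, -15, 0, 0, 0, 0, 0], [-0.2, -50, 0, 0, 0, 0, 0], [-0.2, -100, 0, 0, 0, 0, 0], [-0.2, -150, 0, 0, 0, 0, 0], [-0.2, -150, 0, 0, 0, 0, 0]], force=40)

```text
time_s: 18.8
position: [432.1, -197.7, 281.2]
orientation: [0.017, 0.34, -0.053, 0.939]
contact_force: [1.2, -1.1, 0.8]
width: 51.1
```

```bash

python3 - <<'E'
from h import *
st()
s=cam("scene");crop(s,190,220,100,90,7,"pics/s11.png")
E
```

```text
t 18.80 pos [ 432.06 -197.66  281.18] F [ 1.2  -1.07  0.81] M [ 0.11  0.67 -0.03] w 51.1 q [-0.97 -0.42 -0.89  0.44  0.62 -0.64]
[[ 0.76  0.11  0.64]
 [-0.09  0.99 -0.07]
 [-0.64 -0.    0.77]]
```

View pics/s11.png

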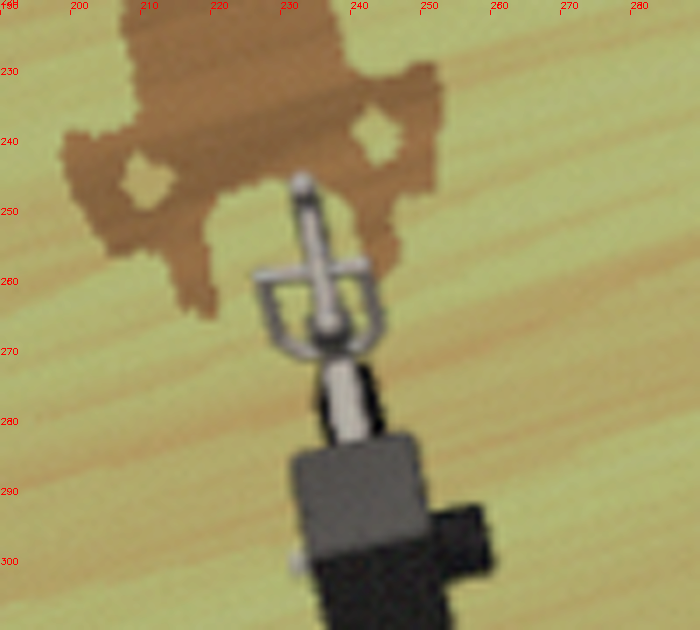

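The key hangs on the hook and is swinging, with its eye below the gate at (232,262). The gate is shut. Now I'll let it settle.

arm_command(commands=[[-0.2, 0, 0, 0, 0, 0, 0], [-0.2, 0, 0, 0, 0, 0, 0], [-0.2, 0, 0, 0, 0, 0, 0], [-0.2, 0, 0, 0, 0, 0, 0], [-0.2, 0, 0, 0, 0, 0, 0], [-0.2, 0, 0, 0, 0, 0, 0], [-0.2, 0, 0, 0, 0, 0, 0], [-0.2, 0, 0, 0, 0, 0, 0]])

```text
time_s: 19.85
position: [432.7, -196.4, 277.4]
orientation: [0.018, 0.341, -0.051, 0.938]
contact_force: [0.0, -0.2, 0.6]
width: 51.3
```

arm_command(commands=[[-0.2, 0, 0, 0, 0, 0, 0], [-0.2, 0, 0, 0, 0, 0, 0], [-0.2, 0, 0, 0, 0, 0, 0], [-0.2, 0, 0, 0, 0, 0, 0], [-0.2, 0, 0, 0, 0, 0, 0], [-0.2, 0, 0, 0, 0, 0, 0], [-0.2, 0, 0, 0, 0, 0, 0], [-0.2, 0, 0, 0, 0, 0, 0]])

```text
time_s: 20.85
position: [432.7, -196.4, 277.4]
orientation: [0.018, 0.342, -0.051, 0.938]
contact_force: [-0.9, 0.7, 0.2]
width: 51.5
```

arm_command(commands=[[-0.2, 0, 0, 0, 0, 0, 0], [-0.2, 0, 0, 0, 0, 0, 0], [-0.2, 0, 0, 0, 0, 0, 0], [-0.2, 0, 0, 0, 0, 0, 0], [-0.2, 0, 0, 0, 0, 0, 0], [-0.2, 0, 0, 0, 0, 0, 0], [-0.2, 0, 0, 0, 0, 0, 0], [-0.2, 0, 0, 0, 0, 0, 0]])

```text
time_s: 21.85
position: [432.7, -196.3, 277.4]
orientation: [0.018, 0.342, -0.051, 0.938]
contact_force: [-0.2, -0.2, -0.3]
width: 51.0
```

arm_command(commands=[[-0.2, 0, 0, 0, 0, 0, 0], [-0.2, 0, 0, 0, 0, 0, 0], [-0.2, 0, 0, 0, 0, 0, 0], [-0.2, 0, 0, 0, 0, 0, 0], [-0.2, 0, 0, 0, 0, 0, 0], [-0.2, 0, 0, 0, 0, 0, 0], [-0.2, 0, 0, 0, 0, 0, 0], [-0.2, 0, 0, 0, 0, 0, 0]])

```text
time_s: 22.85
position: [432.7, -196.4, 277.3]
orientation: [0.018, 0.342, -0.051, 0.938]
contact_force: [-0.1, -0.1, 0.3]
width: 51.5
```

arm_command(commands=[[-0.2, 0, 0, 0, 0, 0, 0], [-0.2, 0, 0, 0, 0, 0, 0], [-0.2, 0, 0, 0, 0, 0, 0], [-0.2, 0, 0, 0, 0, 0, 0], [-0.2, 0, 0, 0, 0, 0, 0], [-0.2, 0, 0, 0, 0, 0, 0], [-0.2, 0, 0, 0, 0, 0, 0], [-0.2, 0, 0, 0, 0, 0, 0]])

```text
time_s: 23.85
position: [432.7, -196.4, 277.4]
orientation: [0.018, 0.341, -0.051, 0.938]
contact_force: [0.5, -0.4, 0.4]
width: 51.0
```

arm_command(commands=[[-0.2, 0, 0, 0, 0, 0, 0], [-0.2, 0, 0, 0, 0, 0, 0], [-0.2, 0, 0, 0, 0, 0, 0], [-0.2, 0, 0, 0, 0, 0, 0], [-0.2, 0, 0, 0, 0, 0, 0], [-0.2, 0, 0, 0, 0, 0, 0], [-0.2, 0, 0, 0, 0, 0, 0], [-0.2, 0, 0, 0, 0, 0, 0]])

```text
time_s: 24.85
position: [432.7, -196.3, 277.3]
orientation: [0.019, 0.342, -0.051, 0.938]
contact_force: [-0.3, 0.3, -1.3]
width: 51.1
```

```bash

cat > sw.py <<'E'
from h import *
fr=[cam("scene")["color"][225:330,200:300].astype(float) for i in range(16)]
m=np.mean(fr,0); sd=np.std(fr,0).mean(2)
print("t",ctrl.get_state()["time_s"],"std max/99.9/median",sd.max(),np.percentile(sd,99.9),np.median(sd))
for i in range(0,16,4): print(np.abs(fr[i]-fr[(i+7)%16]).mean(2).max())
ys,xs=np.nonzero(sd>sd.max()*.6);print(list(zip(xs+200,ys+225))[:12])
E
python3 - <<'E'
import sw
from h import *
s=cam("scene");crop(s,190,220,100,90,7,"pics/s12.png")
E
```

```text
t 25.65 std max/99.9/median 41.10854969787935 40.241654149420576 0.8013709792425652
86.0
85.66666666666667
86.66666666666667
85.66666666666667
[(np.int64(231), np.int64(260)), (np.int64(246), np.int64(266)), (np.int64(247), np.int64(266)), (np.int64(243), np.int64(267)), (np.int64(245), np.int64(267)), (np.int64(246), np.int64(267)), (np.int64(247), np.int64(267)), (np.int64(248), np.int64(267)), (np.int64(243), np.int64(268)), (np.int64(244), np.int64(268)), (np.int64(245), np.int64(268)), (np.int64(246), np.int64(268))]
```

View pics/s12.png

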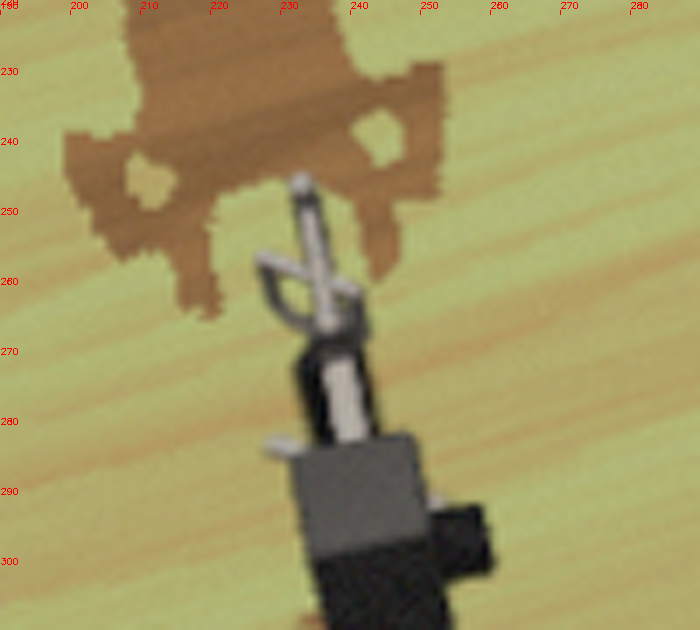

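It is still swinging (eye at (236,260), twisted). I'll wait longer and track how it decays.

arm_command(commands=[[-0.2, 0, 0, 0, 0, 0, 0], [-0.2, 0, 0, 0, 0, 0, 0], [-0.2, 0, 0, 0, 0, 0, 0], [-0.2, 0, 0, 0, 0, 0, 0], [-0.2, 0, 0, 0, 0, 0, 0], [-0.2, 0, 0, 0, 0, 0, 0], [-0.2, 0, 0, 0, 0, 0, 0], [-0.2, 0, 0, 0, 0, 0, 0]])

```text
time_s: 26.7
position: [432.7, -196.4, 277.3]
orientation: [0.018, 0.342, -0.051, 0.938]
contact_force: [-0.0, -0.9, 0.1]
width: 51.4
```

arm_command(commands=[[-0.2, 0, 0, 0, 0, 0, 0], [-0.2, 0, 0, 0, 0, 0, 0], [-0.2, 0, 0, 0, 0, 0, 0], [-0.2, 0, 0, 0, 0, 0, 0], [-0.2, 0, 0, 0, 0, 0, 0], [-0.2, 0, 0, 0, 0, 0, 0], [-0.2, 0, 0, 0, 0, 0, 0], [-0.2, 0, 0, 0, 0, 0, 0]])

```text
time_s: 27.7
position: [432.7, -196.3, 277.3]
orientation: [0.019, 0.342, -0.051, 0.938]
contact_force: [-0.5, 0.5, 0.2]
width: 51.3
```

arm_command(commands=[[-0.2, 0, 0, 0, 0, 0, 0], [-0.2, 0, 0, 0, 0, 0, 0], [-0.2, 0, 0, 0, 0, 0, 0], [-0.2, 0, 0, 0, 0, 0, 0], [-0.2, 0, 0, 0, 0, 0, 0], [-0.2, 0, 0, 0, 0, 0, 0], [-0.2, 0, 0, 0, 0, 0, 0], [-0.2, 0, 0, 0, 0, 0, 0]])

```text
time_s: 28.7
position: [432.7, -196.4, 277.4]
orientation: [0.018, 0.342, -0.051, 0.938]
contact_force: [0.4, 0.4, -0.0]
width: 51.4
```

arm_command(commands=[[-0.2, 0, 0, 0, 0, 0, 0], [-0.2, 0, 0, 0, 0, 0, 0], [-0.2, 0, 0, 0, 0, 0, 0], [-0.2, 0, 0, 0, 0, 0, 0], [-0.2, 0, 0, 0, 0, 0, 0], [-0.2, 0, 0, 0, 0, 0, 0], [-0.2, 0, 0, 0, 0, 0, 0], [-0.2, 0, 0, 0, 0, 0, 0]])

```text
time_s: 29.7
position: [432.7, -196.4, 277.4]
orientation: [0.018, 0.341, -0.051, 0.938]
contact_force: [0.2, 0.3, 1.5]
width: 51.1
```

arm_command(commands=[[-0.2, 0, 0, 0, 0, 0, 0], [-0.2, 0, 0, 0, 0, 0, 0], [-0.2, 0, 0, 0, 0, 0, 0], [-0.2, 0, 0, 0, 0, 0, 0], [-0.2, 0, 0, 0, 0, 0, 0], [-0.2, 0, 0, 0, 0, 0, 0], [-0.2, 0, 0, 0, 0, 0, 0], [-0.2, 0, 0, 0, 0, 0, 0]])

```text
time_s: 30.7
position: [432.7, -196.3, 277.4]
orientation: [0.018, 0.341, -0.051, 0.938]
contact_force: [0.6, -0.1, 0.1]
width: 51.3
```

arm_command(commands=[[-0.2, 0, 0, 0, 0, 0, 0], [-0.2, 0, 0, 0, 0, 0, 0], [-0.2, 0, 0, 0, 0, 0, 0], [-0.2, 0, 0, 0, 0, 0, 0], [-0.2, 0, 0, 0, 0, 0, 0], [-0.2, 0, 0, 0, 0, 0, 0], [-0.2, 0, 0, 0, 0, 0, 0], [-0.2, 0, 0, 0, 0, 0, 0]])

```text
time_s: 31.7
position: [432.7, -196.4, 277.4]
orientation: [0.018, 0.341, -0.051, 0.938]
contact_force: [-0.8, -0.3, 0.1]
width: 51.1
```

```bash

python3 - <<'E'
from h import *
fr=[cam("scene") for i in range(16)]
sub=[f["color"][240:300,215:260,::-1] for f in fr]
rows=[np.hstack([cv2.resize(sub[r*8+i],None,fx=2.2,fy=3,interpolation=2) for i in range(8)]) for r in (0,1)]
cv2.imwrite("pics/s13.png",cv2.convertScaleAbs(np.vstack(rows),alpha=1.6))
a=np.array(sub,float);sd=a.std(0).mean(2);print(ctrl.get_state()["time_s"],sd.max(),np.median(sd))
E
```

```text
32.5 39.81808626679589 0.8652036344757292
```

View pics/s13.png

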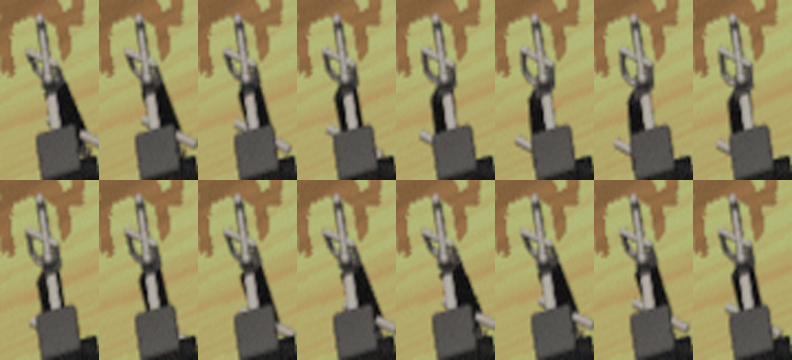

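It is swinging sideways with a period of about 0.7 s. I'll measure the amplitude twice to get the decay rate.

```bash
cat > amp.py <<'E'
from h import *
# apparent eye-bar ends: bright pixels left of the hook, use dark grip centroid rows 270-281
xs=[]
for i in range(16):
    g=cam("scene")["color"][271:282,222:262].max(2); ys,x=np.nonzero(g<45); xs.append(x.mean()+222 if len(x) else np.nan)
xs=np.array(xs);print("t %.2f"%ctrl.get_state()["time_s"],xs,"p2p",np.nanmax(xs)-np.nanmin(xs))
E
python3 amp.py
```

```text
t 33.30 [235.08 233.65 233.51 233.69 234.77 238.33 242.11 244.15 245.27 244.75
 243.92 240.73 237.04 234.02 233.65 233.69] p2p 11.757050854985579
```

arm_command(commands=[[-0.2, 0, 0, 0, 0, 0, 0], [-0.2, 0, 0, 0, 0, 0, 0], [-0.2, 0, 0, 0, 0, 0, 0], [-0.2, 0, 0, 0, 0, 0, 0], [-0.2, 0, 0, 0, 0, 0, 0], [-0.2, 0, 0, 0, 0, 0, 0], [-0.2, 0, 0, 0, 0, 0, 0], [-0.2, 0, 0, 0, 0, 0, 0]])

```text
time_s: 34.3
position: [432.7, -196.4, 277.4]
orientation: [0.018, 0.341, -0.051, 0.938]
contact_force: [0.4, 0.4, 0.2]
width: 51.3
```

arm_command(commands=[[-0.2, 0, 0, 0, 0, 0, 0], [-0.2, 0, 0, 0, 0, 0, 0], [-0.2, 0, 0, 0, 0, 0, 0], [-0.2, 0, 0, 0, 0, 0, 0], [-0.2, 0, 0, 0, 0, 0, 0], [-0.2, 0, 0, 0, 0, 0, 0], [-0.2, 0, 0, 0, 0, 0, 0], [-0.2, 0, 0, 0, 0, 0, 0]])

```text
time_s: 35.3
position: [432.7, -196.4, 277.3]
orientation: [0.018, 0.342, -0.051, 0.938]
contact_force: [-0.2, 0.9, 0.8]
width: 51.1
```

arm_command(commands=[[-0.2, 0, 0, 0, 0, 0, 0], [-0.2, 0, 0, 0, 0, 0, 0], [-0.2, 0, 0, 0, 0, 0, 0], [-0.2, 0, 0, 0, 0, 0, 0], [-0.2, 0, 0, 0, 0, 0, 0], [-0.2, 0, 0, 0, 0, 0, 0], [-0.2, 0, 0, 0, 0, 0, 0], [-0.2, 0, 0, 0, 0, 0, 0]])

```text
time_s: 36.3
position: [432.7, -196.4, 277.4]
orientation: [0.018, 0.341, -0.051, 0.938]
contact_force: [-0.2, -0.4, -0.1]
width: 51.4
```

```bash
python3 amp.py
```

```text
t 37.10 [236.94 236.84 237.53 238.31 239.45 240.22 240.72 240.72 240.5  239.76
 239.02 238.42 238.23 238.23 238.36 238.42] p2p 3.882222222222225
```

The swing has decayed quickly, from 12 px to about 3 px in 4 s. Waiting some more.

arm_command(commands=[[-0.2, 0, 0, 0, 0, 0, 0], [-0.2, 0, 0, 0, 0, 0, 0], [-0.2, 0, 0, 0, 0, 0, 0], [-0.2, 0, 0, 0, 0, 0, 0], [-0.2, 0, 0, 0, 0, 0, 0], [-0.2, 0, 0, 0, 0, 0, 0], [-0.2, 0, 0, 0, 0, 0, 0], [-0.2, 0, 0, 0, 0, 0, 0]])

```text
time_s: 38.1
position: [432.7, -196.4, 277.4]
orientation: [0.018, 0.342, -0.051, 0.938]
contact_force: [-0.6, 0.8, 0.2]
width: 51.4
```

arm_command(commands=[[-0.2, 0, 0, 0, 0, 0, 0], [-0.2, 0, 0, 0, 0, 0, 0], [-0.2, 0, 0, 0, 0, 0, 0], [-0.2, 0, 0, 0, 0, 0, 0], [-0.2, 0, 0, 0, 0, 0, 0], [-0.2, 0, 0, 0, 0, 0, 0], [-0.2, 0, 0, 0, 0, 0, 0], [-0.2, 0, 0, 0, 0, 0, 0]])

```text
time_s: 39.1
position: [432.7, -196.3, 277.3]
orientation: [0.018, 0.342, -0.051, 0.938]
contact_force: [0.1, -0.6, -0.2]
width: 51.5
```

arm_command(commands=[[-0.2, 0, 0, 0, 0, 0, 0], [-0.2, 0, 0, 0, 0, 0, 0], [-0.2, 0, 0, 0, 0, 0, 0], [-0.2, 0, 0, 0, 0, 0, 0], [-0.2, 0, 0, 0, 0, 0, 0], [-0.2, 0, 0, 0, 0, 0, 0], [-0.2, 0, 0, 0, 0, 0, 0], [-0.2, 0, 0, 0, 0, 0, 0]])

```text
time_s: 40.1
position: [432.7, -196.4, 277.4]
orientation: [0.018, 0.342, -0.051, 0.938]
contact_force: [0.0, 0.1, 0.5]
width: 51.4
```

arm_command(commands=[[-0.2, 0, 0, 0, 0, 0, 0], [-0.2, 0, 0, 0, 0, 0, 0], [-0.2, 0, 0, 0, 0, 0, 0], [-0.2, 0, 0, 0, 0, 0, 0], [-0.2, 0, 0, 0, 0, 0, 0], [-0.2, 0, 0, 0, 0, 0, 0], [-0.2, 0, 0, 0, 0, 0, 0], [-0.2, 0, 0, 0, 0, 0, 0]])

```text
time_s: 41.1
position: [432.7, -196.3, 277.3]
orientation: [0.019, 0.342, -0.051, 0.938]
contact_force: [-0.4, 0.1, 0.2]
width: 51.7
```

arm_command(commands=[[-0.2, 0, 0, 0, 0, 0, 0], [-0.2, 0, 0, 0, 0, 0, 0], [-0.2, 0, 0, 0, 0, 0, 0], [-0.2, 0, 0, 0, 0, 0, 0], [-0.2, 0, 0, 0, 0, 0, 0], [-0.2, 0, 0, 0, 0, 0, 0], [-0.2, 0, 0, 0, 0, 0, 0], [-0.2, 0, 0, 0, 0, 0, 0]])

```text
time_s: 42.1
position: [432.7, -196.3, 277.3]
orientation: [0.018, 0.342, -0.051, 0.938]
contact_force: [0.7, 0.4, -0.0]
width: 51.1
```

arm_command(commands=[[-0.2, 0, 0, 0, 0, 0, 0], [-0.2, 0, 0, 0, 0, 0, 0], [-0.2, 0, 0, 0, 0, 0, 0], [-0.2, 0, 0, 0, 0, 0, 0], [-0.2, 0, 0, 0, 0, 0, 0], [-0.2, 0, 0, 0, 0, 0, 0], [-0.2, 0, 0, 0, 0, 0, 0], [-0.2, 0, 0, 0, 0, 0, 0]])

```text
time_s: 43.1
position: [432.7, -196.3, 277.3]
orientation: [0.018, 0.342, -0.051, 0.938]
contact_force: [0.2, 0.1, 0.4]
width: 50.9
```

arm_command(commands=[[-0.2, 0, 0, 0, 0, 0, 0], [-0.2, 0, 0, 0, 0, 0, 0], [-0.2, 0, 0, 0, 0, 0, 0], [-0.2, 0, 0, 0, 0, 0, 0], [-0.2, 0, 0, 0, 0, 0, 0], [-0.2, 0, 0, 0, 0, 0, 0], [-0.2, 0, 0, 0, 0, 0, 0], [-0.2, 0, 0, 0, 0, 0, 0]])

```text
time_s: 44.1
position: [432.7, -196.4, 277.4]
orientation: [0.018, 0.342, -0.051, 0.938]
contact_force: [0.2, -0.5, 0.2]
width: 51.2
```

```bash
python3 amp.py;python3 - <<'E'
from h import *
s=cam("scene");crop(s,190,220,100,90,7,"pics/s14.png");cv2.imwrite("pics/full.png",s["color"][:,:,::-1])
t=cam("top");cv2.imwrite("pics/fullt.png",t["color"][:,:,::-1])
E
```

```text
t 44.90 [239.37 239.37 239.4  239.37 239.37 239.37 239.47 239.45 239.37 239.37
 239.37 239.37 239.37 239.37 239.37 239.37] p2p 0.10235690235688821
```

View pics/s14.png

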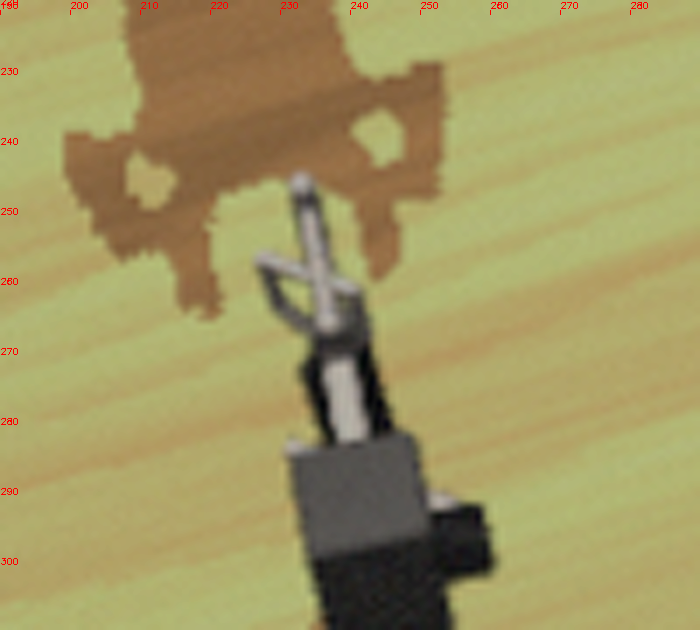

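View pics/full.png

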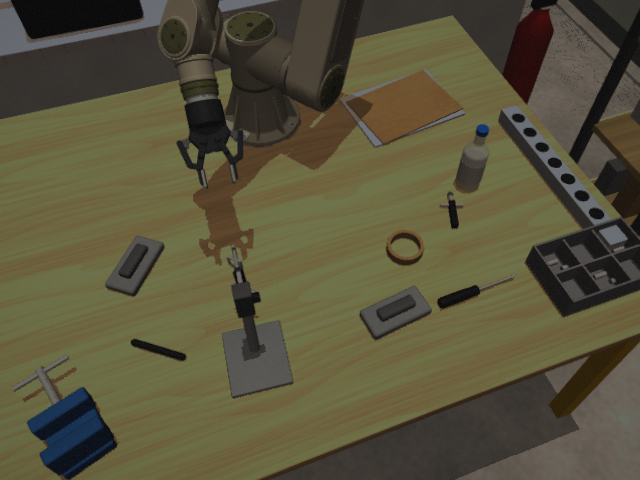

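View pics/fullt.png

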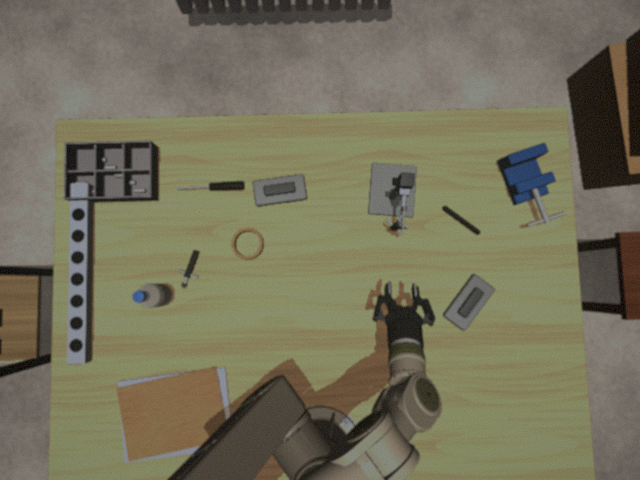

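The key hangs motionless on the closed hook: its bar is at (234,259) under the gate rod and its grip is below. The arm is clear and the other things sit where they were. Handing in.

```bash
python3 -c "
from plant import ctrl
print(ctrl.finish_job())"
```

```text
the job is handed in; nothing more can be done
None
```

The chuck key is hanging on the snap hook, with its eye inside the shut gate. I handed the job in at about 45 s of the 72 s allowed.

- **Putting it on:** I gripped the key by its black grip, felt for the gate and the nose with the eye, and set a gap of about 3 mm. I then pressed the eye down about 22 mm and drew it towards the nose until it slipped past the gate.
- **Forces:** The readings showed about 3–4 N while pressing and about 5 N sideways as the eye slipped past. These were taken between moves, so a brief higher peak in between can't be ruled out.
- **Gate shut:** I raised the bar 10 mm inside the hook and felt only the key's own weight. The picture showed the gate lying over the bar.
- **Letting go:** I tilted the key about 50° before opening the gripper, and it swung for roughly 20 s afterwards. At the last check it moved only about 0.1 px over 0.8 s.
- **At rest:** The key hangs slightly twisted about the vertical, but it is still and the gripper is well clear. In the last pictures the other objects look to be where they started; I checked this by eye, not by measurement.
- **Disagreement:** The cameras put the nose's top at about 240 mm, while feeling for the gate implied about 245 mm. I went by feel.

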